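# Close the glue bottles and stow them behind the dust hood's sash

## Task

End of shift at the joinery bench: every white glue bottle must be shut and put away in the clear dust hood. Raise the hood's sash all the way up by its handle, and only then draw the tray fully out by its tab; stand all the glue bottles upright on the tray inside its rim, each with its push-pull cap pressed fully home (press the caps whenever it suits, but before the tray goes back); then push the tray fully home and, after that, lower the sash until it is shut. Leave the parts bin, the green water bottle and the board offcut where they are.

Things in the scene. Friction and masses are not known exactly. Their poses are not given: they have to be found in the camera images.
- sash_handle (a point): middle of the sash's lift handle: a level black round bar, 14 mm thick, 90 mm long across the hood's front (along the hood's y), carried on two arms 65 mm in front of the clear sash panel; nothing but the bench and the flat tray apron (top 10 mm above the bench) lies under it. Sash shut: bar centre 60 mm above the bench. Axes as the hood's.
- sash (a joint): height of the sash above shut, m: 0 shut, 0.165 fully raised (stop). Vertical slide, stiff enough to stay wherever it is left; about 11 N lifts it, about 3 N lowers it. The sash is 332 mm wide, 175 mm high and 14 mm thick; its lower edge is 26 mm above the bench when shut.
- hood: fixed clear-walled dust hood in an aluminium frame, roofed, 210 mm high, 380 mm wide, open to the front, where the sash closes it; sash guide posts and crossbar stand 410 mm high. Origin on the bench in the plane of the sash, mid-width; x points into the hood (away from the robot), y to the left seen from the robot, z up. The posts and crossbar reach 13 mm before the origin.
- tray (a joint): how far the pull-out tray is drawn, m: 0 home (bottle space inside the hood), 0.225 fully out (stop). Slides towards the robot along the hood's -x; friction about 4 N.
- tray_tab (a point): top middle of the tray's pull: an upright dark wooden tab 14 mm thick along the hood's x, 70 mm wide along its y, top 60 mm above the bench, standing 50 mm above the tray's flat apron. With the tray home it stands 80 mm in front of the sash plane, below and to the right of the sash handle. Axes as the hood's.
- tray_middle (a point): middle of the tray's bottle space, on its grey laminate floor, 10 mm above the bench. The space is 101 mm deep (hood x) by 258 mm wide (hood y), inside a 8 mm high rim 6 mm thick. With the tray fully out it lies about 155 mm in front of the sash plane. Axes as the hood's.
- bin: bystander: green open parts bin, 160 x 100 x 75 mm, origin under its centre
- water: bystander: tall green glass water bottle, 66 mm thick, 220 mm high, black screw cap; origin under its centre
- offcut: bystander: flat grey board offcut, 200 x 90 x 19 mm, origin under its centre
- bottle1: white round glue bottle with a paper band, 58 mm thick, straight sides up to 80 mm, shoulder up to 92 mm, 0.2 to 0.43 kg, most of the weight in its foot, standing loose; origin under its centre, z up (may be absent)
- cap1 (a joint): how far the grey push-pull cap of bottle1 is pulled up, m: 0 pressed fully home, 0.014 fully open. The cap (28 mm thick, 24 mm high, flat top, captive on the bottle's axis) is held by friction where it is left; about 5 N moves it. Cap top 118 mm above the bottle's foot when home, 132 mm when open.
- bottle2: white round glue bottle with a paper band, 58 mm thick, straight sides up to 80 mm, shoulder up to 92 mm, 0.2 to 0.43 kg, most of the weight in its foot, standing loose; origin under its centre, z up (may be absent)
- cap2 (a joint): how far the grey push-pull cap of bottle2 is pulled up, m: 0 pressed fully home, 0.014 fully open. The cap (28 mm thick, 24 mm high, flat top, captive on the bottle's axis) is held by friction where it is left; about 5 N moves it. Cap top 118 mm above the bottle's foot when home, 132 mm when open.
- bottle3: white round glue bottle with a paper band, 58 mm thick, straight sides up to 80 mm, shoulder up to 92 mm, 0.2 to 0.43 kg, most of the weight in its foot, standing loose; origin under its centre, z up (may be absent)
- cap3 (a joint): how far the grey push-pull cap of bottle3 is pulled up, m: 0 pressed fully home, 0.014 fully open. The cap (28 mm thick, 24 mm high, flat top, captive on the bottle's axis) is held by friction where it is left; about 5 N moves it. Cap top 118 mm above the bottle's foot when home, 132 mm when open.
- bottle4: white round glue bottle with a paper band, 58 mm thick, straight sides up to 80 mm, shoulder up to 92 mm, 0.2 to 0.43 kg, most of the weight in its foot, standing loose; origin under its centre, z up (may be absent)
- cap4 (a joint): how far the grey push-pull cap of bottle4 is pulled up, m: 0 pressed fully home, 0.014 fully open. The cap (28 mm thick, 24 mm high, flat top, captive on the bottle's axis) is held by friction where it is left; about 5 N moves it. Cap top 118 mm above the bottle's foot when home, 132 mm when open.
Mind the look-alikes: they are no part of the job. Leave any yellow look-alike of the bottle1 alone.

How it is judged:
On the way, in this order (a step that is already met when the one before it is completed fails the run):
1. the sash is raised all the way (at least 150 of 165 mm) with the tray still home (value of joint sash above 0.15 m and value of joint tray below 0.03 m), for 0.2 s.
2. the tray is drawn fully out (at least 205 of 225 mm) under the raised sash (value of joint tray above 0.205 m and value of joint sash above 0.14 m), for 0.2 s.
3. all the glue bottles stand upright inside the tray's rim with their caps pressed home (within 3 mm), the tray out (x of bottle1 in the frame of tray_middle between -0.05 and 0.05 m and y of bottle1 in the frame of tray_middle between -0.128 and 0.128 m and z of bottle1 in the frame of tray_middle between -0.006 and 0.006 m and angle between each of bottle1, bottle2, bottle3, bottle4's own z axis and vertical below 0.1 rad and x of bottle2 in the frame of tray_middle between -0.05 and 0.05 m and y of bottle2 in the frame of tray_middle between -0.128 and 0.128 m and z of bottle2 in the frame of tray_middle between -0.006 and 0.006 m and x of bottle3 in the frame of tray_middle between -0.05 and 0.05 m and y of bottle3 in the frame of tray_middle between -0.128 and 0.128 m and z of bottle3 in the frame of tray_middle between -0.006 and 0.006 m and x of bottle4 in the frame of tray_middle between -0.05 and 0.05 m and y of bottle4 in the frame of tray_middle between -0.128 and 0.128 m and z of bottle4 in the frame of tray_middle between -0.006 and 0.006 m and value of joint each of cap1, cap2, cap3, cap4 below 0.003 m and linear speed of each of bottle1, bottle2, bottle3, bottle4 below 0.02 m/s and value of joint tray above 0.15 m), for 0.2 s.
4. the tray is pushed home (within 10 mm) while the sash is still up (value of joint tray below 0.01 m and value of joint sash above 0.13 m), for 0.2 s.
5. the sash is lowered shut (within 6 mm) (value of joint sash below 0.006 m), for 0.2 s.
At the end, for the whole second after the job is handed in: All glue bottles stand upright (within 0.1 rad) and still inside the tray's rim with caps home (within 3 mm), the tray is home (within 10 mm), the sash is shut (within 6 mm), and everything is let go (x of bottle1 in the frame of tray_middle between -0.05 and 0.05 m and y of bottle1 in the frame of tray_middle between -0.128 and 0.128 m and z of bottle1 in the frame of tray_middle between -0.006 and 0.006 m and angle between each of bottle1, bottle2, bottle3, bottle4's own z axis and vertical below 0.1 rad and x of bottle2 in the frame of tray_middle between -0.05 and 0.05 m and y of bottle2 in the frame of tray_middle between -0.128 and 0.128 m and z of bottle2 in the frame of tray_middle between -0.006 and 0.006 m and x of bottle3 in the frame of tray_middle between -0.05 and 0.05 m and y of bottle3 in the frame of tray_middle between -0.128 and 0.128 m and z of bottle3 in the frame of tray_middle between -0.006 and 0.006 m and x of bottle4 in the frame of tray_middle between -0.05 and 0.05 m and y of bottle4 in the frame of tray_middle between -0.128 and 0.128 m and z of bottle4 in the frame of tray_middle between -0.006 and 0.006 m and value of joint each of cap1, cap2, cap3, cap4 below 0.003 m and linear speed of each of bottle1, bottle2, bottle3, bottle4 below 0.02 m/s and value of joint tray below 0.01 m and value of joint sash below 0.006 m); the robot touches nothing.
It fails at once if the parts bin is shifted by more than 40 mm or tipped over (distance of bin from where it was at the start of the episode above 0.04 m or angle between bin's own z axis and vertical above 0.5 rad).
It fails at once if the water bottle is shifted by more than 40 mm or tipped over (distance of water from where it was at the start of the episode above 0.04 m or angle between water's own z axis and vertical above 0.5 rad).
It fails at once if the board offcut is shifted by more than 40 mm or tipped over (distance of offcut from where it was at the start of the episode above 0.04 m or angle between offcut's own z axis and vertical above 0.5 rad).
Of bottle1, bottle2, bottle3, bottle4 only 2 to 3 are there at a start; the rules pass over those that are not, and their reading is None.
At some moment in a run one of bottle1, bottle2, bottle3, bottle4 may be knocked a few centimetres aside while the robot is not near it.
It also fails if it takes over 210 s, if anything falls off the work surface, if the arm or the gripper's body presses on something with over 40 N, if the wrist force passes 120 N, or if a joint passes its speed limit or range.

## Robot

A 6-joint arm with a two-finger parallel gripper is mounted at the origin on the work surface. World frame = base frame: x ahead of the robot, y to its left, z up, the work surface at z = 0. Lengths are in m, angles in rad, forces in N, time in s.
With the tool pointing down it reaches from about 0.375 to 0.925 m from the base axis. Payload 5.7 kg.
Tool frame: the origin (TCP) lies between the finger pads; the fingertips stand 17 mm ahead of it and the grasp point (between the pads) lies 2 mm behind it; z points along the fingers, y is the line along which they close (so a half turn about z gives the same grasp; the last joint's range is limited). The gripper opens to 85 mm and grips with 20 to 120 N. Pads are 22 mm wide; open, the fingers measure 114 mm over their backs; the gripper's body (76 mm by 85 mm) begins 54 mm behind the grasp point. The pads swing forward as they close: fully open they stand 13 mm farther back than shut.
Start: joints at [-1.385, 0.359, 1.51, -0, 1.272, -0.115], TCP at [0.178, -0.573, 0.217] pointing down, gripper open.
Joint ranges: [-2.97, 2.97], [-1.01, 2.36], [0.21, 2.38], [-0.96, 4.11], [0.2, 2.71], [-2.98, 2.98]. Speed limits (rad/s): [2.39, 2.39, 3.14, 3.14, 3.14, 3.14].

## Interface

Orientations are given as a rotation vector (axis times angle).
In Python, from rig import ctrl gives the robot as it stands. Calls block until the motion is done:
- ctrl.move_ptp(position, orientation): joint-space move of the TCP to a pose.
- ctrl.move_linear(position, feed=0.15, attitude=None, contact_N=None): straight line of the TCP; attitude=None keeps the orientation; feed is the mean speed in m/s. With contact_N (N) it stops when the force on the tool has changed by that much, and returns True; else False.
- ctrl.move_j(angles): joint-space move.
- ctrl.open() and ctrl.clamp(): open the fingers fully, or close them until they stop; the grip force is fixed at half the most.
- ctrl.pause(seconds).
- ctrl.solve_ik(position, orientation): joint angles nearest the present ones, or None.
- ctrl.grab_frame(name): name is "scene" or "top" or "wrist"; returns (picture, depth): 384x512x3 uint8, red, green, blue; 384x512 float32, m along the optical axis (not along the pixel's ray), 0 where there is no reading.
- ctrl.get_calibration(name): a dict with "K" (3x3 intrinsics, pixels), "eye" and "attitude" of the camera in the world. Camera axes: x right, y up, looking along -z (the intrinsics and any distortion apply to the point x, -y, -z); pixel columns grow to the right and rows downward; lengths in m; the calibration is good to about 2 mm. A picture is of the moment at which its call begins: read the wrist's pose just before it. get_calibration takes no time and is no camera call; for the wrist camera it gives the pose at the moment of the call.
A pose or a line that the arm cannot do raises ctrl.MotionError and nothing moves.
- ctrl.hand_in(): hands the job in; it is judged then, once.
Trained networks look in the newest picture that a camera, given by its name, has taken for a name from the list of things; names that differ only in an ending like _2 or _b are one class to them, and where a whole thing is asked for, a point or a joint stands for the part that bears it (a point fixed in the world has none). Each returns a list of dicts, best first, with "score" (0 to 1); they miss things now and then, are a little off and sometimes report something else, mostly with a low value. They report only what shows in the picture. A call takes as long as a camera call. They do not tell look-alikes from the thing itself.
- ctrl.cut_out(camera, label): "mask" (384x512 bool, what is visible of it) and "extent" ([left, top, right, bottom] in pixels, round what is visible of it).
Readings, each from a call of its own:
- ctrl.get_clock(): time.
- ctrl.get_joint_pos(): joint angles.
- ctrl.get_joint_velocities(): joint speeds.
- ctrl.get_joint_efforts(): joint torques, N m.
- ctrl.get_ee_pos(): TCP position.
- ctrl.get_eef_rot(): TCP orientation.
- ctrl.get_contact_force(): force on the tool from outside, world axes, zero at the start.
- ctrl.get_wrist_torque(): the same for the moment, N m.
- ctrl.get_width(): opening from 0.0 (shut) to 1.0 (fully open).
- ctrl.get_gripper_force(): force on a finger pad.
Only numpy, scipy, OpenCV 4.12 (cv2) and the standard library are available. Lean on these libraries where they do the work, as an engineer would, in place of code of your own. Each camera call takes 0.05 s, during which the arm holds its last target. There are 200 camera calls.

## Working session

There is one attempt and no reset: what is moved stays moved. The work goes in short steps, each a Python script; the robot and the scene stay as the last script left them, time stands still between calls to the robot, and variables do not carry over. Pictures are saved under pics/ and viewed, at most 14 in all, crops included, and the job is handed in when it is done.

```bash
ls; mkdir -p pics
cat > h.py <<'E'
import numpy as np, cv2
from scipy.spatial.transform import Rotation as R
from rig import ctrl
def cloud(name):
    c=ctrl.get_calibration(name); im,d=ctrl.grab_frame(name)
    K=np.array(c["K"]); v,u=np.mgrid[:384,:512]
    p=np.stack([(u-K[0,2])/K[0,0]*d,-(v-K[1,2])/K[1,1]*d,-d],-1)
    A=np.array(c["attitude"]); Rm=A if A.shape==(3,3) else R.from_rotvec(A).as_matrix()
    P=p@Rm.T+np.array(c["eye"]); P[d==0]=np.nan
    return im,P
def save(im,n,s=1.5):
    cv2.imwrite("pics/"+n,cv2.resize(im[...,::-1],None,fx=s,fy=s))
E
python3 - <<'E'
from h import *
ims={}
for n in("scene","top"):
    im,P=cloud(n); np.savez(f"{n}.npz",im=im,P=P); save(im,n+".png")
    print(n,ctrl.get_calibration(n))
    for l in("bottle1","tray_tab","sash_handle","hood","bin","water","offcut"):
        for r in ctrl.cut_out(n,l):
            m=r["mask"]; q=P[m]; q=q[~np.isnan(q[:,0])]
            if len(q): print(l,round(r["score"],2),r["extent"],np.median(q,0).round(3),np.percentile(q,2,0).round(3),np.percentile(q,98,0).round(3),im[m].mean(0).round())
E
```

```text
pics
scene {'K': array([[449.72774936,   0.        , 255.86909973],
       [  0.        , 449.72774936, 192.59848651],
       [  0.        ,   0.        ,   1.        ]]), 'eye': array([0.40879792, 0.49693183, 1.34773795]), 'attitude': array([ 0.09610186, -0.53781254, -2.78333573])}
bottle1 0.96 [206.1, 220.4, 231.2, 245.3] [0.643 0.167 0.083] [0.623 0.131 0.002] [0.675 0.185 0.121] [141. 115.  23.]
bottle1 0.8 [253.6, 292.2, 274.4, 319.8] [0.454 0.329 0.087] [0.43  0.297 0.026] [0.481 0.35  0.132] [143. 135. 119.]
bottle1 0.78 [207.4, 277.7, 234.7, 303.0] [0.57  0.327 0.085] [ 0.548  0.294 -0.001] [0.603 0.349 0.134] [136. 127. 112.]
bottle1 0.61 [237.4, 234.9, 258.6, 260.9] [0.545 0.192 0.085] [0.522 0.162 0.01 ] [0.573 0.21  0.131] [135. 127. 112.]
tray_tab 0.79 [210.3, 130.1, 263.4, 207.0] [ 0.669 -0.088  0.01 ] [ 0.625 -0.209  0.002] [0.723 0.054 0.062] [84. 77. 69.]
sash_handle 0.9 [196.1, 85.1, 239.9, 203.1] [ 0.72  -0.054  0.135] [ 0.657 -0.237  0.045] [0.73  0.073 0.218] [110. 104.  97.]
hood 0.77 [139.6, 37.6, 263.7, 217.3] [ 0.73  -0.05   0.211] [ 0.633 -0.26   0.005] [0.8
[... 1404 characters left out ...]
35.9, 343.5, 166.6] [ 0.721 -0.056  0.142] [ 0.657 -0.238  0.049] [0.731 0.075 0.221] [120. 115. 108.]
hood 0.6 [228.6, 86.6, 374.8, 180.5] [ 0.732 -0.085  0.212] [ 0.634 -0.262  0.006] [0.883 0.098 0.413] [156. 151. 142.]
water 0.86 [348.3, 242.7, 381.0, 261.8] [ 0.381 -0.319  0.145] [ 0.349 -0.356  0.007] [ 0.41  -0.3    0.223] [73. 87. 65.]
water 0.51 [158.7, 125.2, 200.1, 177.0] [0.713 0.289 0.041] [ 0.63   0.226 -0.001] [0.793 0.345 0.079] [78. 99. 59.]
offcut 0.6 [121.9, 229.6, 148.8, 291.5] [0.339 0.438 0.019] [0.242 0.392 0.008] [0.435 0.486 0.026] [146. 137. 126.]
offcut 0.26 [251.7, 149.7, 326.2, 178.4] [ 0.674 -0.103  0.011] [ 0.628 -0.213  0.003] [0.72  0.038 0.061] [97. 89. 81.]
```

Run:
```python
from h import *
for n in("scene","top"):
    z=np.load(n+".npz"); P=z["P"]; im=z["im"].astype(int)
    # caps/bottles: cluster in upper band
    def blob(name,c,lo,hi,r=.05):
        m=(np.hypot(P[...,0]-c[0],P[...,1]-c[1])<r)&(P[...,2]>lo)&(P[...,2]<hi)
        q=P[m]; print(n,name,len(q),((q.min(0)+q.max(0))/2).round(4),q.mean(0).round(4), (q.max(0)-q.min(0)).round(3), np.percentile(q[:,2],90).round(4))
    for i,c in enumerate([(.455,.32),(.574,.318),(.548,.183),(.65,.16)]):
        blob(f"b{i} cap",c,.112,.15); blob(f"b{i} body",c,.07,.099)
    # tab points
    m=(P[...,0]>.59)&(P[...,0]<.70)&(P[...,1]>-.25)&(P[...,1]<.06)&(P[...,2]>.035)&(P[...,2]<.09)
    q=P[m]; print(n,"tab/handle",len(q)); 
    zz=q[:,2]
    print(np.c_[q,im[m]].round(3)[::max(1,len(q)//60)])
    # crossbar top
    m=(P[...,2]>.40)&(P[...,2]<.43)&(P[...,0]>.6); q=P[m]
    if len(q)>10: print("crossbar",q.min(0),q.max(0),np.polyfit(q[:,1],q[:,0],1))
    c=P[...,:2]; 
z=np.load("scene.npz")
a=z["im"][30:330,130:390]; b=np.load("top.npz")["im"][100:260,140:400]
cv2.imwrite("pics/crop.png",cv2.resize(a[...,::-1],None,fx=2,fy=2)); 
cv2.imwrite("pics/crop2.png",cv2.resize(b[...,::-1],None,fx=3,fy=3))
```

```text
scene b0 cap 91 [0.4549 0.322  0.124 ] [0.4547 0.3227 0.1286] [0.026 0.026 0.024] 0.132
scene b0 body 264 [0.4552 0.322  0.0835] [0.4546 0.3253 0.0848] [0.057 0.058 0.026] 0.0911
scene b1 cap 92 [0.5765 0.3199 0.1268] [0.5755 0.3214 0.1309] [0.028 0.028 0.027] 0.1344
scene b1 body 245 [0.5758 0.3211 0.0841] [0.5721 0.3248 0.0853] [0.057 0.056 0.028] 0.092
scene b2 cap 84 [0.5501 0.1813 0.125 ] [0.5496 0.1825 0.1272] [0.026 0.027 0.018] 0.131
scene b2 body 225 [0.5496 0.1815 0.0832] [0.5471 0.1878 0.0851] [0.057 0.059 0.026] 0.0921
scene b3 cap 70 [0.6516 0.1562 0.1177] [0.6508 0.1564 0.118 ] [0.027 0.026 0.01 ] 0.1212
scene b3 body 212 [0.6509 0.1558 0.0837] [0.6471 0.1618 0.0848] [0.057 0.058 0.027] 0.0913
scene tab/handle 346
[[ 6.44e-01 -1.98e-01  5.70e-02  9.40e+01  6.30e+01  3.80e+01]
 [ 6.36e-01 -1.96e-01  5.90e-02  9.00e+01  5.30e+01  2.70e+01]
 [ 6.35e-01 -1.93e-01  5.70e-02  9.10e+01  5.00e+01  2.70e+01]
 [ 6.34e-01 -1.89e-01  5.90e-02  8.70e+01  5.00e+01  2.60e+01]
 [ 6.35e-01 -1.83e-01  6.20e-02  9.00e+01  4.90e+01  2.70e+01]
 [ 6.38e-01 -1.82e-01  5.50e-02  9.20e+01  5.10
[... 8947 characters left out ...]
0e+01  5.50e+01  3.80e+01]
 [ 6.36e-01 -1.87e-01  6.60e-02  9.40e+01  5.70e+01  3.90e+01]
 [ 6.37e-01 -2.01e-01  5.90e-02  1.26e+02  1.10e+02  9.70e+01]
 [ 6.33e-01 -1.40e-01  6.00e-02  5.60e+01  3.50e+01  2.50e+01]
 [ 6.33e-01 -1.53e-01  6.30e-02  6.20e+01  3.90e+01  2.90e+01]
 [ 6.34e-01 -1.67e-01  5.90e-02  6.30e+01  3.80e+01  2.50e+01]
 [ 6.33e-01 -1.81e-01  6.20e-02  7.00e+01  4.40e+01  3.10e+01]
 [ 6.34e-01 -1.94e-01  6.00e-02  7.90e+01  5.50e+01  4.40e+01]
 [ 6.33e-01 -1.67e-01  3.60e-02  6.10e+01  4.90e+01  4.10e+01]
 [ 6.33e-01 -1.98e-01  3.70e-02  1.04e+02  9.40e+01  8.50e+01]]
crossbar [ 0.71035449 -0.27265802  0.40008566] [0.74075551 0.10753339 0.41763102] [0.01083425 0.72537054]
```

View pics/crop.png

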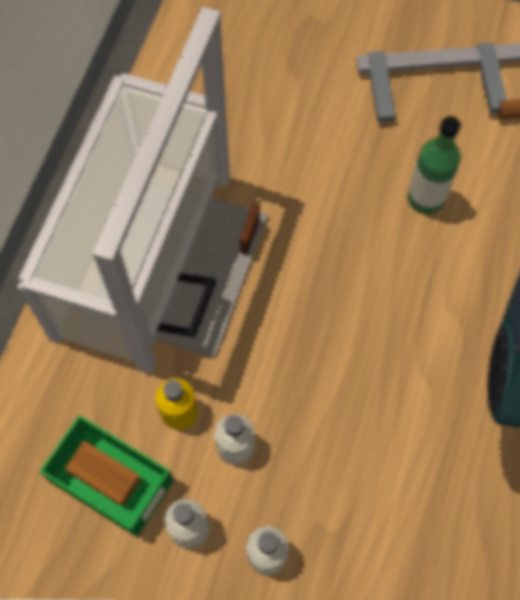

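View pics/crop2.png

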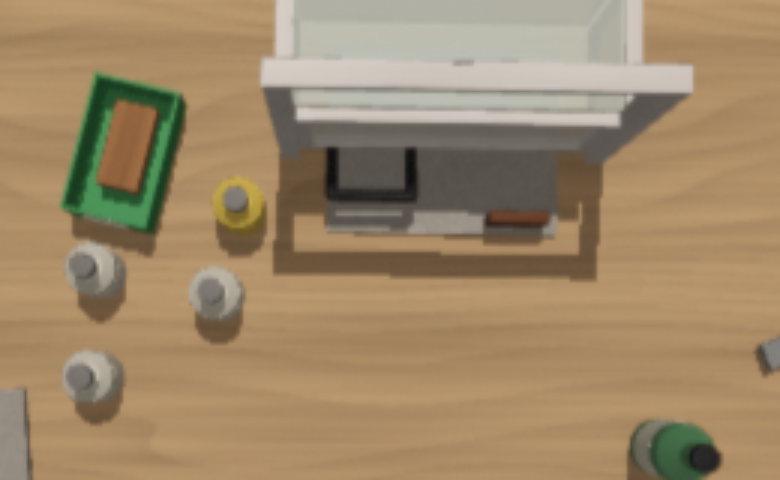

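The scene shows three white bottles in the top crop at (95,268), (92,378) and (215,293). They fit "white with paper band", so they are the targets. The yellow one at (238,205) is the look-alike and stays. The handle is black, at about (370,175), and the tab is brown, at about (517,217). The crop already separates them by colour, so I'll start with the sash.

```bash
cat >> h.py <<'E'
YAW=-0.0108; HX=np.array([np.cos(YAW),np.sin(YAW),0]); HY=np.array([-HX[1],HX[0],0])
def ori(tilt=0,yaw=YAW,sign=1):
    "closing axis along yaw; tool tilted forward by tilt"
    h=np.array([np.cos(yaw),np.sin(yaw),0]); Z=np.array([0,0,1.])
    z=np.sin(tilt)*h-np.cos(tilt)*Z; y=sign*(np.cos(tilt)*h+np.sin(tilt)*Z)
    return R.from_matrix(np.c_[np.cross(y,z),y,z]).as_rotvec(), z
def bar():
    for n in("top","scene"):
        im,P=cloud(n)
        m=(abs(P[...,0]-.661)<.012)&(abs(P[...,1]-.004)<.034)&(P[...,2]>.04)&(P[...,2]<.3)
        q=P[m]; print(n,"bar",len(q),np.median(q,0).round(4),np.percentile(q[:,2],[10,90]).round(4))
def st(): print("t",round(ctrl.get_clock(),1),"ee",np.round(ctrl.get_ee_pos(),4),"F",np.round(ctrl.get_contact_force(),1),"w",round(ctrl.get_width(),3))
E
python3 - <<'E'
from h import *
bar()
for sg in(1,-1):
  for t in(40,50,60):
    o,z=ori(np.radians(t),sign=sg); b=np.array([.6605,.004,.073])
    print(sg,t,[None if (j:=ctrl.solve_ik(p,o)) is None else np.round(j,2) for p in(b-z*.1,b-z*.006,b-z*.006+[0,0,.155])])
for sg in(1,-1):
    o,z=ori(0,sign=sg); print(sg,[None if (j:=ctrl.solve_ik(np.array(p),o)) is None else np.round(j,2) for p in((.64,-.166,.1),(.415,-.166,.04),(.56,0,.1),(.4555,.32,.07))])
E
```

```text
top bar 92 [0.6605 0.004  0.0803] [0.0759 0.0846]
scene bar 95 [0.6594 0.0035 0.0797] [0.0752 0.0835]
1 40 [None, array([-0.15,  0.49,  2.14,  2.66,  0.2 , -2.78]), array([-0.15,  0.18,  2.  ,  0.33,  0.29, -0.42])]
1 50 [None, None, None]
1 60 [None, None, array([-0.19,  0.29,  2.29,  2.81,  0.5 , -2.94])]
-1 40 [None, array([-0.15,  0.49,  2.14,  2.66,  0.2 ,  0.36]), array([-0.15,  0.18,  2.  ,  0.33,  0.29,  2.72])]
-1 50 [None, array([-0.17,  0.59,  2.27,  2.92,  0.6 ,  0.08]), None]
-1 60 [None, array([-0.19,  0.78,  2.37,  2.96,  1.06, -0.  ]), array([-0.19,  0.29,  2.29,  2.81,  0.5 ,  0.2 ])]
1 [array([-0.36,  0.56,  1.49, -0.  ,  1.1 , -0.35]), array([-0.54,  0.41,  2.02, -0.  ,  0.72, -0.52]), array([-0.12,  0.43,  1.72, -0.  ,  0.98, -0.11]), array([ 0.49,  0.47,  1.76, -0.  ,  0.91,  0.5 ])]
-1 [array([-0.36,  0.56,  1.49, -0.  ,  1.1 ,  2.79]), array([-0.54,  0.41,  2.02, -0.  ,  0.72,  2.62]), None, array([ 0.49,  0.47,  1.76, -0.  ,  0.91, -2.64])]
```

Run:
```python
from h import *
b=np.array([.660,.004,.075])
for sg in(1,-1):
  for t in(20,25,30):
    o,z=ori(np.radians(t),sign=sg); 
    J=[ctrl.solve_ik(p,o) for p in(b-z*.11,b-z*.007,b-z*.007+[0,0,.155])]
    print(sg,t,[None if j is None else np.round(j,2) for j in J])
o,z=ori(np.radians(25))
try:
    ctrl.move_ptp([.45,-.1,.3],ori(0)[0]); ctrl.move_ptp(b-z*.11,o); st()
    print(ctrl.move_linear(b-z*.007,feed=.06,contact_N=12)); st()
except ctrl.MotionError as e: print(e)
im,_=cloud("wrist"); save(im,"w1.png",1.2); im,_=cloud("scene"); cv2.imwrite("pics/s1.png",cv2.resize(im[60:260,120:360][...,::-1],None,fx=2.5,fy=2.5))
```

```text
1 20 [array([-0.13,  0.27,  1.82,  0.06,  0.71, -0.16]), array([-0.12,  0.45,  1.84,  0.08,  0.51, -0.17]), array([-0.12,  0.25,  1.67,  0.05,  0.87, -0.14])]
1 25 [array([-0.14,  0.24,  1.92,  0.1 ,  0.55, -0.21]), array([-0.13,  0.44,  1.91,  0.14,  0.35, -0.24]), array([-0.13,  0.22,  1.76,  0.07,  0.73, -0.16])]
1 30 [array([-0.15,  0.22,  2.02,  0.19,  0.39, -0.3 ]), array([-0.14,  0.44,  1.99,  0.32,  0.2 , -0.43]), array([-0.14,  0.2 ,  1.84,  0.11,  0.59, -0.2 ])]
-1 20 [None, array([-0.12,  0.45,  1.84,  0.08,  0.51,  2.97]), None]
-1 25 [array([-0.14,  0.24,  1.92,  0.1 ,  0.55,  2.94]), array([-0.13,  0.44,  1.91,  0.14,  0.35,  2.9 ]), array([-0.13,  0.22,  1.76,  0.07,  0.73,  2.98])]
-1 30 [array([-0.15,  0.22,  2.02,  0.19,  0.39,  2.85]), array([-0.14,  0.44,  1.99,  0.32,  0.2 ,  2.71]), array([-0.14,  0.2 ,  1.84,  0.11,  0.59,  2.94])]
t 3.8 ee [0.6138 0.0038 0.1749] F [-0.1  0.3  0.7] w 1.003
False
t 5.7 ee [0.6571 0.004  0.0817] F [-0.1 -0.3  0.6] w 0.999
```

View pics/w1.png

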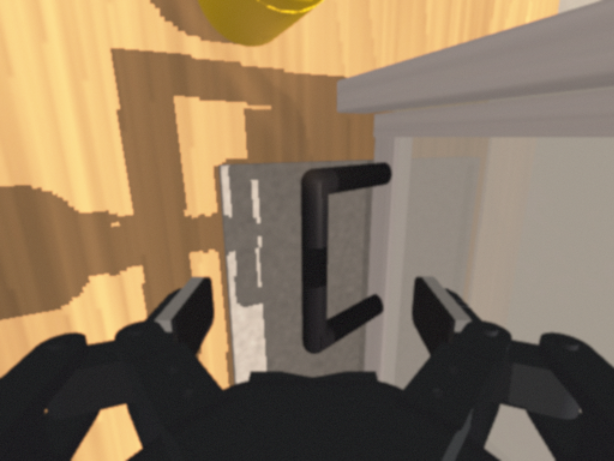

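The wrist view shows the bar centred between the open fingers (bar at column 315, fingers at 212 and 415), clear of the panel. I'll clamp and lift.

Run:
```python
from h import *
ctrl.clamp(); st()
p=np.array(ctrl.get_ee_pos())
print(ctrl.move_linear(p+[0,0,.156],feed=.08,contact_N=35)); st()
bar()
```

```text
t 6.5 ee [0.6571 0.004  0.0813] F [ 0.7 -0.1 -0.6] w 0.0
False
t 8.6 ee [0.6567 0.0041 0.2367] F [ 0.9  0.6 -0.4] w -0.0
top bar 20 [0.6632 0.0311 0.0835] [0.076  0.0876]
scene bar 107 [0.6588 0.0082 0.0812] [0.0765 0.2586]
```

Run:
```python
from h import *
im,P=cloud("wrist"); save(im,"w2.png",1.2)
m=(im.max(-1)<60)&(abs(P[...,0]-.66)<.03)&(abs(P[...,1]-.004)<.06)&(P[...,2]<.15)&(P[...,2]>.03)
q=P[m]; print(len(q),np.percentile(q,[2,10,50,90,98],0).round(4))
```

```text
1467 [[ 0.6542 -0.0444  0.0703]
 [ 0.6552 -0.0391  0.0737]
 [ 0.6619  0.0096  0.0803]
 [ 0.6812  0.0499  0.0822]
 [ 0.688   0.054   0.0829]]
```

View pics/w2.png

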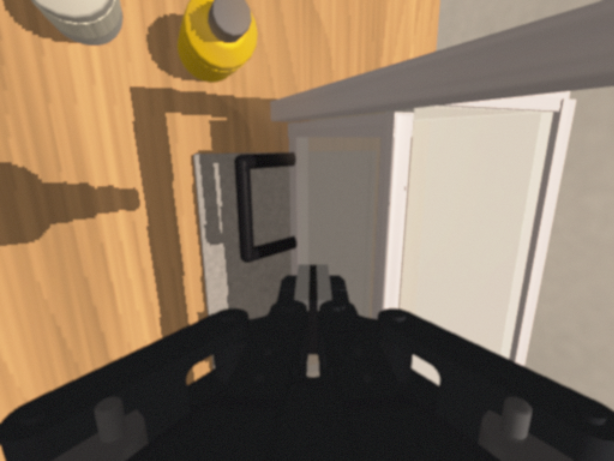

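Run:
```python
from h import *
im,P=cloud("wrist"); e=np.array(ctrl.get_ee_pos()); Rm=R.from_rotvec(ctrl.get_eef_rot()).as_matrix()
L=(P-e)@Rm
for r in range(218,262,4): print(r,[L[r,c].round(3).tolist() for c in(250,256,261,268)])
c=ctrl.get_calibration("wrist"); print((np.array(c["eye"])-e)@Rm, e, Rm.round(3))
```

```text
218 [[-0.066, -0.014, 0.184], [-0.059, -0.006, 0.166], [-0.054, 0.001, 0.154], [-0.047, 0.008, 0.135]]
222 [[0.011, -0.006, -0.021], [0.012, -0.002, -0.022], [0.011, 0.0, -0.021], [0.012, 0.004, -0.022]]
226 [[0.012, -0.005, -0.028], [0.012, -0.002, -0.027], [0.012, 0.0, -0.027], [0.012, 0.004, -0.028]]
230 [[0.012, -0.005, -0.034], [0.012, -0.002, -0.032], [0.011, 0.0, -0.032], [0.011, 0.004, -0.032]]
234 [[0.012, -0.005, -0.038], [0.011, -0.002, -0.036], [0.012, 0.0, -0.037], [0.012, 0.004, -0.037]]
238 [[0.012, -0.005, -0.041], [0.012, -0.002, -0.042], [0.012, 0.0, -0.042], [0.012, 0.003, -0.042]]
242 [[0.012, -0.005, -0.046], [0.012, -0.002, -0.045], [0.011, 0.0, -0.045], [0.011, 0.003, -0.045]]
246 [[0.012, -0.004, -0.05], [0.012, -0.002, -0.049], [0.011, 0.0, -0.048], [0.011, 0.003, -0.049]]
250 [[0.012, -0.004, -0.053], [0.012, -0.002, -0.053], [0.011, 0.0, -0.052], [0.012, 0.003, -0.053]]
254 [[0.013, -0.004, -0.058], [0.009, -0.002, -0.052], [0.01, 0.0, -0.052], [0.013, 0.003, -0.059]]
258 [[0.013, -0.004, -0.062], [0.008, -0.002, -0.053], [0.008, 0.0, -0.052], [0.013, 0.003, -0.061]]
[ 0.06660248  0.00016603 -0.15783731] [0.65691713 0.00402636 0.23703845] [[ 0.011  0.906  0.422]
 [ 1.    -0.01  -0.005]
 [ 0.     0.422 -0.907]]
```

Run:
```python
from h import *
e=np.array(ctrl.get_ee_pos()); Rm=R.from_rotvec(ctrl.get_eef_rot()).as_matrix()
for n in("scene","top"):
    im,P=cloud(n); L=(P-e)@Rm
    m=(abs(L[...,0])<.03)&(abs(L[...,1])<.03)&(L[...,2]>-.15)&(L[...,2]<.06)
    q=L[m]; print(n,len(q),np.sort(q[:,2])[-12:].round(3), q[np.argsort(q[:,2])[-5:]].round(3))
    if n=="scene": cv2.imwrite("pics/s2.png",cv2.resize(im[60:260,120:360][...,::-1],None,fx=2.5,fy=2.5))
j=ctrl.get_joint_pos(); print(np.round(j,3))
```

```text
scene 223 [-0.029 -0.028 -0.027 -0.027 -0.025 -0.025 -0.024 -0.024 -0.02  -0.02
 -0.018 -0.017] [[ 0.013  0.002 -0.024]
 [ 0.013  0.004 -0.02 ]
 [ 0.013 -0.003 -0.02 ]
 [ 0.007  0.005 -0.018]
 [ 0.006 -0.013 -0.017]]
top 9 [-0.09  -0.083 -0.081 -0.08  -0.079 -0.072 -0.07  -0.069 -0.062] [[ 0.011  0.017 -0.079]
 [ 0.011  0.024 -0.072]
 [ 0.005  0.029 -0.07 ]
 [-0.006  0.029 -0.069]
 [ 0.011  0.014 -0.062]]
[-0.128  0.222  1.755  0.074  0.733 -0.162]
```

View pics/s2.png

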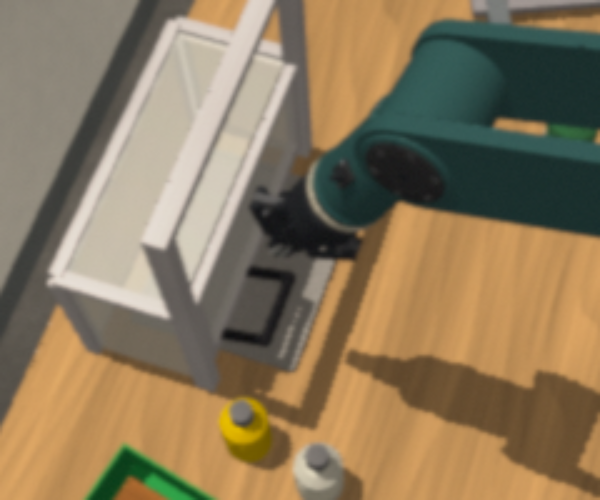

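The fingertips really end about 18 mm behind the reported TCP, where the spec puts them 17 mm ahead. Both the wrist and scene clouds agree, and it explains the empty grip. I'll correct the tool length by 35.5 mm and retry.

```bash
cat >> h.py <<'E'
OFF=.0355
def tz(): return R.from_rotvec(ctrl.get_eef_rot()).as_matrix()[:,2]
def lin(p,feed=.15,o=None,**k):
    z=tz() if o is None else R.from_rotvec(o).as_matrix()[:,2]
    return ctrl.move_linear(np.asarray(p)+z*OFF,feed=feed,attitude=o,**k)
def ptp(p,o): ctrl.move_ptp(np.asarray(p)+R.from_rotvec(o).as_matrix()[:,2]*OFF,o)
def tcp(): return np.array(ctrl.get_ee_pos())-tz()*OFF
E
python3 - <<'E'
from h import *
b=np.array([.660,.004,.074])
for t in(25,20,15):
    o,z=ori(np.radians(t)); J=[ctrl.solve_ik(b-z*k+z*OFF+[0,0,h],o) for k,h in((.11,0),(.007,0),(.007,.155))]
    print(t,[None if j is None else np.round(j,2) for j in J])
    if all(j is not None for j in J): break
ctrl.open(); ptp(b-z*.11,o)
print(lin(b-z*.007,feed=.06,contact_N=12)); st()
ctrl.clamp(); st(); print(ctrl.get_gripper_force())
E
```

```text
25 [array([-0.14,  0.31,  1.92,  0.12,  0.48, -0.22]), array([-0.12,  0.51,  1.9 ,  0.17,  0.29, -0.26]), array([-0.12,  0.28,  1.77,  0.08,  0.66, -0.17])]
False
t 12.1 ee [0.6722 0.0038 0.0486] F [ 0.8 -0.4 -0.1] w 1.001
t 12.7 ee [0.6733 0.0038 0.0489] F [3.1 1.3 1. ] w 0.137
58.45575928688049
```

Run:
```python
from h import *
z0=ctrl.get_ee_pos()[2]; p=np.array(ctrl.get_ee_pos())
print(ctrl.move_linear(p+[0,0,.163],feed=.08,contact_N=38)); st(); print("lift",ctrl.get_ee_pos()[2]-z0)
im,P=cloud("scene"); 
im,P=cloud("wrist"); m=(im.max(-1)<60)&(abs(P[...,0]-.66)<.03)&(abs(P[...,1]-.004)<.06)&(P[...,2]<.3)&(P[...,2]>.18)&(abs(P[...,1])>.03)
print(np.percentile(P[m],[10,50,90],0).round(4))
```

```text
True
t 14.5 ee [0.6727 0.0038 0.2002] F [1.2 0.3 0.3] w 0.135
lift 0.15135507759709368
[[0.6555 0.0318 0.2236]
 [0.6628 0.0461 0.2294]
 [0.682  0.0536 0.2324]]
```

Run:
```python
from h import *
o,z=ori(np.radians(25)); ctrl.open(); st(); lin(tcp()-z*.12,feed=.15)
o0,_=ori(np.radians(8)); tab=np.array([.6395,-.166,.043])
ptp([.54,-.166,.16],o0); lin(tab+[-.012,0,.07]); print(lin(tab,feed=.1,contact_N=12)); st()
ctrl.clamp(); st()
p=tcp(); s=p
print(lin(p-HX*.235,feed=.1,contact_N=30)); st(); print("drawn",np.linalg.norm(tcp()-s))
ctrl.pause(.3)
```

```text
t 15.3 ee [0.6731 0.0039 0.2005] F [ 0.4  0.4 -0.1] w 0.998
False
t 18.9 ee [ 0.6448 -0.1662  0.0082] F [-0.  -0.8  1.3] w 1.001
t 19.5 ee [ 0.6445 -0.1661  0.0083] F [2.2 0.2 5.7] w 0.196
True
t 21.5 ee [ 0.4242 -0.1636  0.0083] F [7.9 3.6 0.6] w 0.194
drawn 0.22035254458094874
```

```bash
cat >> h.py <<'E'
def bottles(verbose=True):
    "white bottles: cap centres from both cameras"
    out=[]
    for n in("top","scene"):
        im,P=cloud(n)
        for r in ctrl.cut_out(n,"bottle1"):
            m=r["mask"]; c=im[m].astype(float).mean(0)
            if r["score"]<.3 or c[2]<.55*c[0]: continue   # yellow look-alike
            q=P[m]; q=q[np.isfinite(q[:,0])]; k=q[q[:,2]>.108]
            b=q[(q[:,2]>.07)&(q[:,2]<.1)]
            if len(k)<15: continue
            xy=(k[:,:2].min(0)+k[:,:2].max(0))/2
            out.append([*xy,np.median(k[k[:,2]>k[:,2].max()-.012][:,2]),r["score"]])
            if verbose: print(n,np.round(out[-1],4),c.round())
    g=[]
    for o in out:
        for h in g:
            if np.hypot(*(np.array(h[0][:2])-o[:2]))<.03: h.append(o); break
        else: g.append([o])
    return [np.mean(h,0)[:3] for h in g]
E
python3 - <<'E'
from h import *
ctrl.open(); p=tcp(); o,_=ori(0)
lin(p+[0,0,.13],o=None); ptp([.45,.06,.28],o)
B=bottles(); print(np.round(B,4))
im,P=cloud("top"); cv2.imwrite("pics/t3.png",cv2.resize(im[100:270,130:400][...,::-1],None,fx=2.9,fy=2.9))
# tray: rim points z in .012-.026
m=(P[...,2]>.014)&(P[...,2]<.024)&(P[...,0]>.47)&(P[...,0]<.66)&(P[...,1]>-.24)&(P[...,1]<.08)
q=P[m]; print(len(q),np.percentile(q,[1,5,50,95,99],0).round(4))
E
```

```text
top [0.4673 0.2735 0.1316 0.65  ] [147. 140. 127.]
top [0.577  0.3173 0.1319 0.56  ] [143. 135. 123.]
top [0.5505 0.1773 0.1291 0.5   ] [150. 143. 130.]
scene [0.5497 0.1812 0.1286 0.83  ] [149. 140. 122.]
scene [0.4662 0.2778 0.1294 0.77  ] [154. 146. 129.]
scene [0.5762 0.3205 0.1318 0.74  ] [149. 140. 123.]
[[0.4667 0.2756 0.1305]
 [0.5766 0.3189 0.1318]
 [0.5501 0.1792 0.1288]]
795 [[ 0.4765 -0.2146  0.0141]
 [ 0.4909 -0.2109  0.0142]
 [ 0.5632 -0.0954  0.0165]
 [ 0.625   0.0439  0.0219]
 [ 0.6269  0.0513  0.0236]]
```

View pics/t3.png

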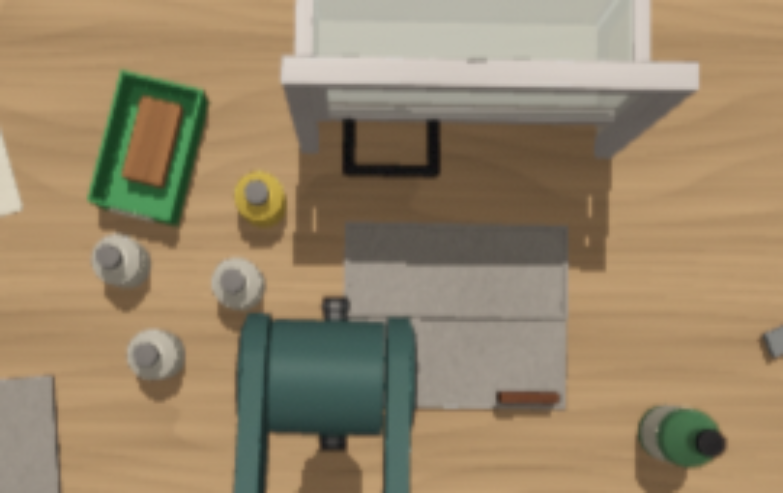

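The top view shows the tray out and empty, with the handle up. The bottle at crop (155,355) was knocked aside; it is now at (0.467, 0.276). The other two white bottles are unmoved. Next I press all the caps and carry the first bottle.

```bash
cat >> h.py <<'E'
TM=np.array([.5705,-.083,.010])
def tryori(p,yaw):
    best=None
    for s in(1,-1):
        o,_=ori(0,yaw,s); j=ctrl.solve_ik(np.asarray(p)-[0,0,OFF],o)
        if j is not None:
            c=abs(j[5])
            if best is None or c<best[0]: best=(c,o)
    return best[1]
def press(b):
    o=tryori([b[0],b[1],.17],YAW); ptp([b[0],b[1],.19],o)
    h=lin([b[0],b[1],.130],feed=.04,contact_N=20); print("press",h,tcp().round(4)); lin([b[0],b[1],.20])
def pick(b,yaw):
    o=tryori([b[0],b[1],.1],yaw); ctrl.open(); ptp([b[0],b[1],.20],o)
    h=lin([b[0],b[1],.066],feed=.1,contact_N=10); print("down",h,tcp().round(4))
    ctrl.clamp(); st(); lin([b[0],b[1],.15],feed=.08); print("gf",ctrl.get_gripper_force())
def place(dx,dy):
    t=TM+HX*dx+HY*dy; o=tryori([t[0],t[1],.1],YAW)
    ptp([t[0]-.02,t[1]+.09 if dy<0.05 else t[1]+.12,.16],o); lin([t[0],t[1],.15])
    h=lin([t[0],t[1],.0775],feed=.06,contact_N=8); print("placed",h,tcp().round(4))
    ctrl.open(); ctrl.pause(.2); lin([t[0],t[1],.20],feed=.12)
E
python3 - <<'E'
from h import *
ctrl.clamp()
for b in([.5501,.1792],[.5766,.3189],[.4667,.2756]): press(b)
st()
pick([.5501,.1792],YAW); st()
E
```

```text
press True [0.5502 0.1793 0.1389]
press True [0.577  0.3191 0.1389]
press True [0.4668 0.2757 0.1388]
t 32.6 ee [0.4664 0.2755 0.1639] F [-0.7  0.2 -0.8] w 0.004
down True [0.5495 0.1792 0.0662]
t 35.6 ee [0.5497 0.1793 0.0312] F [-1.8 -0.9  9.6] w 0.656
gf 63.865687020588666
t 36.9 ee [0.5495 0.1791 0.1139] F [ 0.1  0.1 -2. ] w 0.657
```

Run:
```python
from h import *
e=tcp(); print(e)
for n in("top","scene"):
    im,P=cloud(n)
    for nm,c in (("b1",(.5768,.3185)),("b0",(.4667,.2756)),("yellow",(.6515,.1545))):
        m=(np.hypot(P[...,0]-c[0],P[...,1]-c[1])<.011)&(P[...,2]>.1); q=P[m][:,2]; print(n,nm,len(q),np.median(q).round(4) if len(q) else "")
im,P=cloud("scene"); cv2.imwrite("pics/s4.png",cv2.resize(im[120:320,180:330][...,::-1],None,fx=3,fy=3))
```

```text
[0.54970539 0.17908905 0.14937646]
top b1 6 0.1176
top b0 2 0.1155
top yellow 29 0.1186
scene b1 48 0.1176
scene b0 54 0.1182
scene yellow 45 0.1176
```

View pics/s4.png

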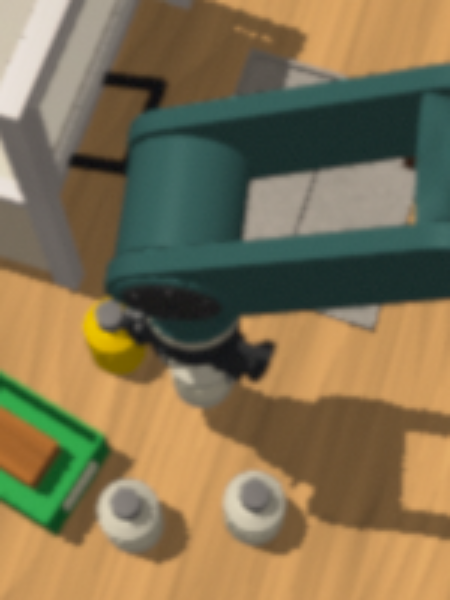

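Caps read 0.118, the same as the shut yellow look-alike, so they are home. From the stops, the tool correction is 31.5 mm, so I'll update it and place the bottle.

```bash
sed -i 's/^OFF=.*/OFF=.0315/; s/,\.066\],feed/,.069],feed/; s/def place(dx,dy):/def place(dx,dy,zg=.069):/; s/t\[1\],.0775\]/t[1],zg+.0105]/' h.py
python3 - <<'E'
from h import *
place(-.006,-.085,.0622); st()
pick([.4667,.2756],YAW)
place(-.006,0); st()
pick([.5768,.3187],np.pi/2)
place(-.006,.083); st()
E
```

```text
placed True [ 0.5633 -0.1678  0.0727]
t 41.9 ee [ 0.5629 -0.1676  0.1676] F [-0.6  0.  -0.3] w 0.997
down False [0.4672 0.2758 0.0696]
t 45.6 ee [0.4673 0.2758 0.0385] F [-0.9 -0.5  5.5] w 0.654
gf 64.07044917927124
placed True [ 0.5641 -0.0829  0.08  ]
t 51.5 ee [ 0.5637 -0.0827  0.1677] F [0.1 0.5 0.3] w 1.003
down False [0.5774 0.3189 0.0698]
t 55.1 ee [0.5773 0.3187 0.0386] F [-0.2 -2.   5.7] w 0.655
gf 63.83348307106644
placed True [5.65e-01 1.00e-04 8.00e-02]
t 61.3 ee [5.646e-01 1.000e-04 1.677e-01] F [0.1 0.  0.3] w 1.003
```

Run:
```python
from h import *
o,_=ori(0); ptp([.40,.15,.3],o)
B=bottles(); 
for b in B: d=np.array([b[0],b[1],0])-TM; print("tray xy",round(d@HX,4),round(d@HY,4),b[2].round(4))
im,P=cloud("top"); cv2.imwrite("pics/t5.png",cv2.resize(im[100:270,130:400][...,::-1],None,fx=2.9,fy=2.9))
m=(P[...,2]>.05)&(P[...,2]<.066)&(abs(P[...,1]+.164)<.03)&(P[...,0]<.47)&(P[...,0]>.38); print("tab",np.median(P[m],0))
```

```text
top [ 0.5638 -0.0833  0.1294  0.74  ] [152. 145. 133.]
top [ 0.5636 -0.0021  0.1283  0.71  ] [152. 145. 133.]
top [ 0.564  -0.1681  0.1289  0.68  ] [146. 139. 127.]
scene [ 0.563  -0.0511  0.1279  0.92  ] [135. 129. 115.]
scene [0.5634 0.0034 0.1272 0.68  ] [136. 130. 116.]
tray xy -0.0067 -0.0003 0.1294
tray xy -0.0079 0.0836 0.1277
tray xy -0.0056 -0.0851 0.1289
tray xy -0.0078 0.0318 0.1279
tab [ 0.41961097 -0.16960572  0.06011273]
```

View pics/t5.png

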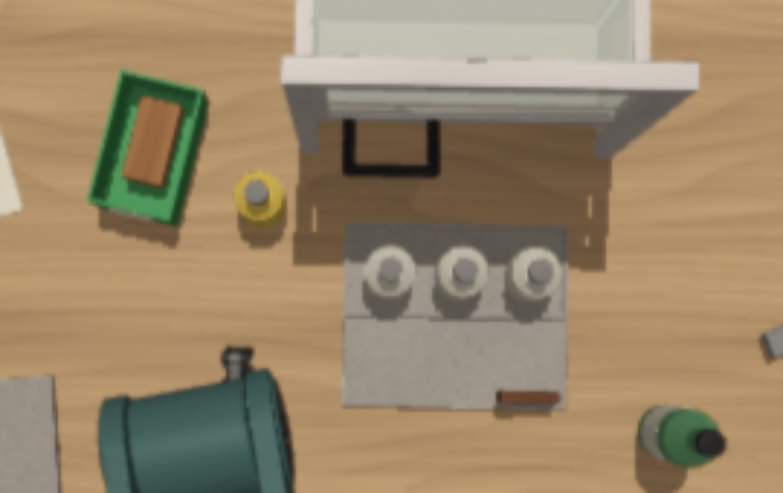

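The top view shows all three white bottles standing inside the rim at crop (390,270), (463,270) and (538,272). Cap tops are at about 0.128, so they are home. The bystanders haven't moved. I'll push the tray home by its tab.

Run:
```python
from h import *
o0,_=ori(np.radians(8)); tab=np.array([.4195,-.167,.041])
ptp(tab+[-.01,0,.13],o0); print(lin(tab,feed=.1,contact_N=12)); st(); ctrl.clamp(); st()
s=tcp(); print(lin(s+HX*.232,feed=.08,contact_N=25)); st(); print("pushed",np.linalg.norm(tcp()-s)); ctrl.pause(.3)
ctrl.open(); lin(tcp()+[-.015,0,.1]); lin([.52,-.166,.2])
o,z=ori(np.radians(25)); b=np.array([.660,.004,.225])
ptp(b-z*.12,o)
m=lambda P:(P[...,2]>.05)&(P[...,2]<.068)&(abs(P[...,1]+.164)<.03)&(P[...,0]<.69)&(P[...,0]>.6)
im,P=cloud("top"); print("tab",np.median(P[m(P)],0)); cv2.imwrite("pics/t6.png",cv2.resize(im[80:250,200:400][...,::-1],None,fx=3,fy=3))
```

```text
False
t 65.2 ee [ 0.4242 -0.1672  0.0102] F [ 0.2 -0.7  0.9] w 1.002
t 65.9 ee [ 0.4241 -0.1671  0.0101] F [3.2 0.  6.3] w 0.194
True
t 68.6 ee [ 0.6487 -0.1696  0.0101] F [ 1.7 -0.2  5.7] w 0.191
pushed 0.22500759674046392
tab [ 0.64386477 -0.1665916   0.05945087]
```

View pics/t6.png

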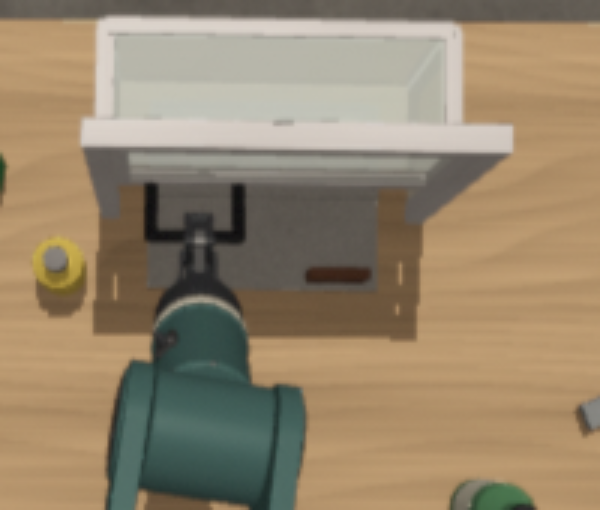

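The tray is home (full 225 mm travel to the stop) and the sash is still up. I'll grip the bar and lower it.

Run:
```python
from h import *
o,z=ori(np.radians(25)); b=np.array([.660,.004,.225]); ctrl.open()
print(ctrl.solve_ik(b-[0,0,.168]-z*.004+z*OFF,o))
print(lin(b-z*.004,feed=.06,contact_N=12)); st(); ctrl.clamp(); st()
s=tcp(); print(lin(s-[0,0,.168],feed=.08,contact_N=25)); st(); print("lowered",s[2]-tcp()[2]); ctrl.pause(.3)
ctrl.open(); st()
```

```text
[-0.1249563   0.5425853   1.91335462  0.19107044  0.25628392 -0.28851442]
False
t 74.7 ee [0.6717 0.0038 0.2004] F [-0.2  0.8  0.2] w 1.0
t 75.3 ee [0.6726 0.0038 0.2007] F [ 2.7  1.2 -0.9] w 0.135
True
t 77.2 ee [0.6726 0.0038 0.0358] F [-2.   0.1  7.4] w 0.139
lowered 0.16487395088038392
t 78.2 ee [0.6757 0.0036 0.0377] F [-0.2 -0.   0.8] w 0.998
```

Run:
```python
from h import *
z=tz(); lin(tcp()-z*.12,feed=.1); o,_=ori(0); ptp([.40,.1,.3],o); st()
im,P=cloud("top"); q=P[(abs(P[...,0]-.661)<.012)&(abs(P[...,1]-.004)<.034)&(P[...,2]>.03)&(P[...,2]<.3)]; print("bar",len(q),np.median(q,0))
m=(P[...,2]>.05)&(P[...,2]<.068)&(abs(P[...,1]+.164)<.03)&(P[...,0]<.655)&(P[...,0]>.6); print("tab",np.median(P[m],0))
im,P=cloud("scene"); cv2.imwrite("pics/s7.png",cv2.resize(im[30:230,120:300][...,::-1],None,fx=3,fy=3))
```

```text
t 80.6 ee [0.4004 0.0999 0.2679] F [ 0.  -0.2 -0.4] w 1.001
bar 80 [0.66027955 0.00546838 0.06602038]
tab [ 0.64392101 -0.16637598  0.06034493]
```

View pics/s7.png

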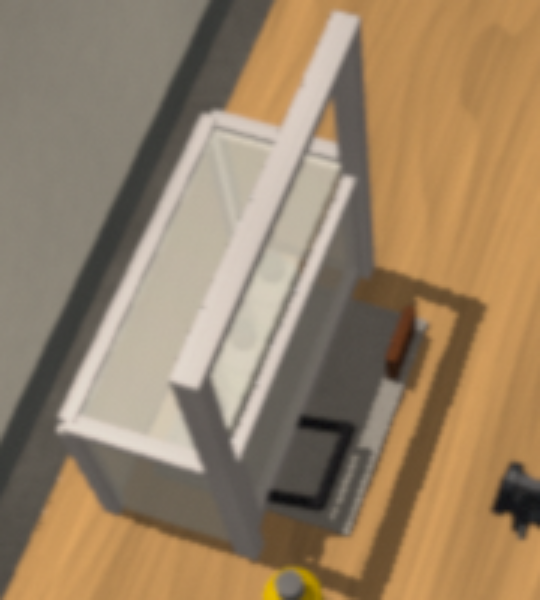

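The sash is shut (bar centre about 0.0605 m) and the tray is home. Two bottles show upright through the roof at (275,265) and (245,330); the third is hidden by the crossbar. The arm is clear, so I'm handing in.

```bash
python3 -c "
from rig import ctrl
print(ctrl.hand_in())"
```

```text
the job is handed in; nothing more can be done
None
```

The job is handed in at about 81 s of the 210 s, though the hand-in call returned no verdict: all three white glue bottles are capped and standing on the tray, which is home under the shut sash. In the last picture only two of the bottles could be seen, upright.

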